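# Release the eccentric cam and close the plaster mould

## Robot

A 7-joint arm with a two-finger parallel gripper is mounted at the origin on the work surface. World frame = base frame: x ahead of the robot, y to its left, z up, the work surface at z = 0. Lengths are in mm, angles in rad, forces in N, time in s.
With the tool pointing down it reaches from about 400 to 850 mm from the base axis. Payload 4.4 kg.
Tool frame: the origin (TCP) lies on the centre line of the jaws, within the pads' length; the fingertips stand 25 mm ahead of it and the grasp point (between the pads) lies 6 mm ahead of it; z points along the fingers, y is the line along which they close (so a half turn about z gives the same grasp; the last joint's range is limited). The gripper opens to 94 mm and grips with 3 to 60 N. Pads are 16 mm wide; open, the fingers measure 119 mm over their backs; the gripper's body (75 mm by 177 mm) begins 78 mm behind the grasp point.
Start: joints at [1.1, 0.628, 0.038, 1.517, -0.027, 0.996, -0.02], TCP at [256.021, -597.471, 230.478] pointing down, gripper open.
Joint ranges: [-3.06, 3.06], [-0.37, 2.12], [-1.25, 1.32], [0.18, 2.47], [-1.1, 4.24], [0.23, 1.98], [-2.94, 2.94]. Speed limits (rad/s): [2.57, 2.57, 3.14, 3.14, 3.14, 3.14, 3.14].

## Interface

Orientations are given as [roll, pitch, yaw] about the fixed x, y, z axes, in that order (R = Rz(yaw) Ry(pitch) Rx(roll)).
In Python, from workcell import r, imaging gives the robot as it stands.
- The arm moves only by the shell command python3 -m crank 'ROWS'. ROWS is JSON, a list of rows, each an object with "dp": the shift along the tool's x, y, z in cm, a list of three; "twist": the turn about the tool's z in rad; "hand": the closure, from 0 (fully open) to 1 (shut). A call has 1 to 5 rows; each row shifts and turns the commanded pose from where the row before left it, along the tool's axes as they then stand; what a row does not reach is not made up. A row lasts 1/8 s, in which the tool goes at most 62.5 mm and 10.7 degrees, less where a joint would pass 70% of its speed; a pose out of reach is approached as far as the arm can. A call with a gripper value outside its range is refused whole. The fingers move at their own pace and stop on an object; the grip force is fixed at half the most. Time passes only in rows, so rows that do not move let the fingers close. It gives the time, the measured TCP pose, the force, the opening and the grip force at its end, in the units of the state.
- r.sense(): the state, without advancing time (a new reading comes with each control period).
- imaging.read_camera(name): name is "side" or "top"; returns (picture, depth): 384x512x3 uint8, red, green, blue; 384x512 float32, mm along the optical axis (not along the pixel's ray), 0 where there is no reading.
- imaging.camera_params(name): a dict with "vfov" (degrees; the focal length in pixels is half the picture's height over the tangent of half this angle, whatever the lens; pixels are square), "cx", "cy" (the principal point, pixels), "world_from_camera" (4x4, takes a point from camera to world coordinates). Camera axes: x right, y up, looking along -z (the intrinsics and any distortion apply to the point x, -y, -z); pixel columns grow to the right and rows downward; lengths in mm; the calibration is good to about 2 mm. A picture is of the moment at which its call begins. camera_params takes no time and is no camera call.
- r.hand_in(): hands the job in; it is judged then, once.
The state is a dict: "time_s": time; "qpos": joint angles; "joint_vel": joint speeds; "effort": joint torques, N m; "position": TCP position; "tool_rot": TCP orientation; "wrist_force": force on the tool from outside, world axes, zero at the start; "torque": the same for the moment, N m; "grip_width": opening from 0.0 (shut) to 1.0 (fully open); "gripper_force": force on a finger pad.
Only numpy, scipy, OpenCV 4.12 (cv2) and the standard library are available. Lean on these libraries where they do the work, as an engineer would, in place of code of your own. Each camera call takes 0.05 s, during which the arm holds its last target. There are 200 camera calls.

## Task

Close the plaster mould on the plywood jig. First push the black knob of the red eccentric cam round with the fingertips until its lever points at the green dot, so that the cam's low point faces the steel follower bar; only then push the blue plate forward until the sliding mould half is fully home against the fixed half, never forcing the bar against the cam. Nothing is picked up: leave the cam at its low point, the slide home and the jar, pot and little figure where they stand, and take the hand clear.

Things in the scene. Friction and masses are not known exactly. Their poses are not given: they have to be found in the camera images.
- jig: Plywood base board 270 (x) x 320 (y) x 18 mm, fixed; origin at the centre of its underside, x = forward (the way the slide closes), y = left. On it the fixed plaster mould half (55 x 90 x 75 mm, front face at x = 20, y = -105 to -15, top at z = 93 mm), a wooden batten behind it (to x = 100, top at z = 68 mm) and a 12 mm high guide rail along y = -112 mm.
- sliding_half: Sliding mould half: plaster block 45 x 90 x 63 mm, blue push plate (15 x 90 mm, top at z = 75 mm) on its back, steel follower bar (20 mm wide, 18 high, top at z = 23 mm) reaching out to y = +150 mm, its front face at x = -21 mm. Origin at the middle of the mould face (front), level with the board's top; axes as the jig's. Runs only along the jig's x.
- slide (a joint): Travel of the sliding half along the jig's +x, m. 0 = fully back, 0.060 = fully home (end stop: mould faces meet). Starts between 0 and 0.025. Friction 2 N, no spring. With the cam turned away from its low point the follower bar meets the cam some 15 to 25 mm short of home.
- push_face (a point): Middle of the back face of the blue push plate (the face to push, 90 mm wide, spanning 7 to 75 mm above the board), 45 mm above the board's top; it moves with the slide.
- cam: Red eccentric disc, radius 32 mm, 24 mm thick, with a steel lever 16 mm wide on top (lever top 38 mm above the board) ending in a black upright knob. Origin on the turning axis (vertical), at the level of the board's top, at x = +20, y = +75 mm in the jig's frame. The disc's centre lies 14 mm off the axis. The lever clears the follower bar.
- cam_turn (a joint): Cam angle, rad. 0 = low point faces the follower bar, lever points at the green dot; positive = clockwise from there, seen from above. Starts at 1.9 to 2.85: turn it counter-clockwise, the knob passing on the side away from the mould. No stop at 0 (stops at -0.9 and 2.95). Stays where left; takes about 0.25 N m (3.5 N at the knob). The follower bar passes within about 0.6 rad of 0.
- knob (a point): Middle of the black knob on the lever's end: upright cylinder, 20 mm across, 46 mm tall (from 37 to 83 mm above the board's top; this point 60 mm above it), 75 mm from the cam's axis.
- green_dot (a point): Centre of the green dot, 24 mm across, painted on the board 100 mm from the cam's axis: the lever points at it when the cam is at its low point.
- jar: Bystander: closed jar, 56 mm across, 85 mm tall, standing on the bench to the right of the jig; origin at the centre of its underside.
- pot: Bystander: terracotta cup, 68 mm across, 75 mm tall, standing on the bench to the left of the jig; origin at the centre of its underside.
- figure: Bystander: small turned terracotta figure, 32 mm across, 62 mm tall, standing on the board near its edge towards the robot, left of the slide; origin at the centre of its underside.

How it is judged:
By the outcome, as a careful person would: the job done as asked, in the order asked, and still so for the second after the job is handed in, with the robot touching nothing.
It also fails if it takes over 51 s, if anything falls off the work surface, if the arm or the gripper's body presses on something with over 40 N, if the wrist force passes 120 N, or if a joint passes its speed limit or range.

## Working session

There is one attempt and no reset: what is moved stays moved. The work goes in short steps, Python scripts to look and compute and a shell command to move; the robot and the scene stay as the last step left them, time stands still between calls to the robot, and variables do not carry over. Pictures are saved under pics/ and viewed, at most 10 in all, crops included, and the job is handed in when it is done.

```bash
mkdir -p pics; ls
python3 - <<'E'
from workcell import r, imaging
import cv2,numpy as np
s=r.sense();print(s)
for n in("side","top"):
    p,d=imaging.read_camera(n);c=imaging.camera_params(n);print(n,c)
    cv2.imwrite(f"pics/{n}0.png",p[:,:,::-1]);np.save(f"{n}0.npy",d)
E
```

```text
pics
{'time_s': 0.0, 'qpos': array([ 1.10020614,  0.62932311,  0.03841229,  1.51836742, -0.0269996 ,
        0.99627589, -0.02001143]), 'joint_vel': array([-9.07695253e-04,  7.67913193e-04, -3.82211684e-05,  3.62000225e-04,
        6.58225642e-04,  1.61765908e-03,  6.00456432e-04]), 'effort': array([-6.76492709e-04, -5.49741483e+01,  1.14338916e+00, -1.86635274e+01,
       -5.20734536e-02,  2.35088950e-02,  1.53448091e-04]), 'position': array([ 255.78672627, -596.88508223,  229.5686366 ]), 'tool_rot': array([-3.13973587e+00,  6.10264812e-06,  4.04802992e-01]), 'wrist_force': array([1.13775378, 0.3209022 , 1.06777016]), 'torque': array([-0.02771986,  0.01126953, -0.00405885]), 'gripper_force': 0.0, 'grip_width': 1.0020511203057967}
side {'vfov': 57.68729750261406, 'cx': 253.89552703519308, 'cy': 189.8328812435329, 'world_from_camera': array([[ 7.87947342e-01,  4.16306875e-01, -4.53682237e-01,
         2.35360921e+02],
       [-6.15431650e-01,  5.55880530e-01, -5.58785039e-01,
        -4.00698504e+02],
       [ 1.95670691e-02,  7.19503594e-01,  6.94213013e-01,
         5.53924208e+02],
       [ 0.00000000e+00,  0.00000000e+00,  0.00000000e+00,
         1.00000000e+00]])}
top {'vfov': 49.58316264972987, 'cx': 249.18484297893477, 'cy': 193.27191553457823, 'world_from_camera': array([[ 1.87886228e-03,  9.96625873e-01, -8.20569310e-02,
         4.71613317e+02],
       [-9.99834333e-01,  3.35783113e-03,  1.78894134e-02,
         2.14536399e+01],
       [ 1.81045855e-02,  8.20097252e-02,  9.96467074e-01,
         9.76183213e+02],
       [ 0.00000000e+00,  0.00000000e+00,  0.00000000e+00,
         1.00000000e+00]])}
```

View pics/top0.png

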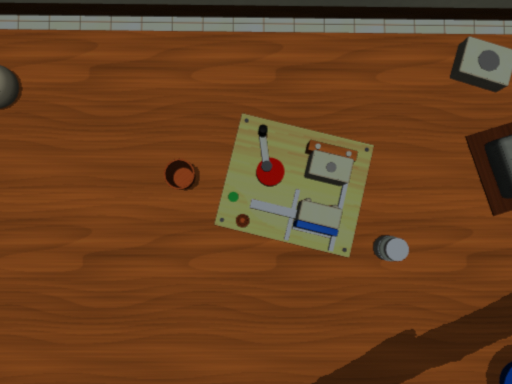

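View pics/side0.png

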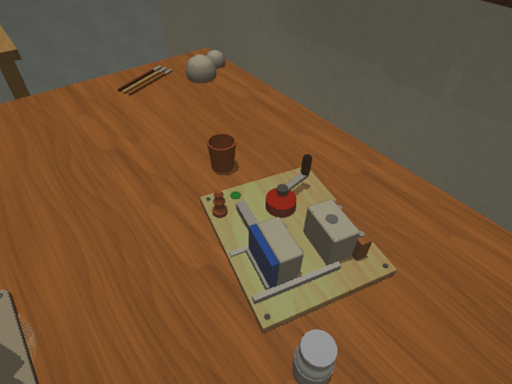

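Top view: board corners near (243,115), (372,145), (350,256) and (217,225). The knob is at (263,131), the cam axis near (267,167), the green dot at (233,197), the blue plate at (317,228) and the figure at (243,220). The pot is at (180,175) and the jar at (395,249). The side view agrees with this. Next I measure.

```bash
cat > h.py <<'E'
from workcell import r, imaging
import cv2,numpy as np
def ray(n,uv,z):
    c=imaging.camera_params(n);f=192/np.tan(np.radians(c["vfov"]/2));T=c["world_from_camera"]
    d=T[:3,:3]@np.array([(uv[0]-c["cx"])/f,-(uv[1]-c["cy"])/f,-1]);o=T[:3,3]
    return o+d*(z-o[2])/d[2]
def cen(m,box=None):
    m=m.astype(np.uint8)
    if box: k=np.zeros_like(m);k[box[1]:box[3],box[0]:box[2]]=1;m=m*k
    n,l,s,c=cv2.connectedComponentsWithStats(m);i=1+np.argmax(s[1:,4]);return c[i],s[i],(l==i)
E
python3 - <<'E'
from h import *
J={}
for n in("top","side"):
    p=cv2.imread(f"pics/{n}0.png");h=cv2.cvtColor(p,cv2.COLOR_BGR2HSV);H,S,V=[h[...,i].astype(int) for i in range(3)]
    d=np.load(f"{n}0.npy")
    g=cen((H>45)&(H<85)&(S>150))
    print(n,"dot",g[0],g[1][4],ray(n,g[0],18).round(1))
    b=cen((H>105)&(H<130)&(S>150),(230,180,350,300));q=cv2.minAreaRect(np.argwhere(b[2])[:,::-1].astype(np.float32))
    print("blue",b[0],b[1],ray(n,b[0],93).round(1),q)
    if n=="top":
        m=((H>15)&(H<40)&(V>90)); _,st,mm=cen(m)
        hull=cv2.convexHull(np.argwhere(mm)[:,::-1].astype(np.int32))
        ap=cv2.approxPolyDP(hull,12,True)[:,0];print(ap)
        W=np.array([ray(n,x,18) for x in ap]);print(W.round(1),np.linalg.norm(W-np.roll(W,-1,0),axis=1))
    bx=(255,115,275,145) if n=="top" else (295,148,316,180)
    k=cen(V<45,bx);print("knob",k[0],k[1],ray(n,k[0],101 if n=="top" else 78).round(1),(d*k[2])[k[2]].min())
    print("red",(rd:=cen(((H<5)|(H>175))&(S>200)&(V>120),(225,140,310,220)))[0],rd[1],ray(n,rd[0],42).round(1))
for nm,uv,z in(("pot",(180,175),75),("jar",(397,249),85),("fig",(243,220),50)):print(nm,ray("top",uv,z).round())
E
```

```text
top dot [232.87096774 196.27419355] 62 [543.4  41.9  18. ]
blue [315.31186441 227.43389831] [294 220  44  16 295] [ 472. -135.   93.] ((315.3855285644531, 227.4722442626953), (43.674354553222656, 6.802950859069824), 13.626993179321289)
[[373 145]
 [348 257]
 [214 224]
 [242 113]]
[[ 665.2 -286.3   18. ]
 [ 404.6 -222.8   18. ]
 [ 479.5   84.9   18. ]
 [ 739.7   21.5   18. ]] [268.30240551 316.64944297 267.87512097 316.72268847]
knob [262.30120482 130.44578313] [258 125   9  12  83] [678.7 -22.1 101. ] 888.0011
red [271.24038462 172.78846154] [257 158  27  27 416] [595.3 -45.2  42. ]
side dot [235.         195.07692308] 39 [542.5  42.4  18. ]
blue [263.92559524 245.11904762] [250 225  29  41 336] [ 469.5 -142.2   93. ] ((263.6058044433594, 244.7282257080078), (46.04978942871094, 7.697739124298096), 59.931419372558594)
knob [305.87121212 164.90151515] [302 155  10  20 132] [682.3 -23.7  78. ] 724.1711
red [280.75862069 199.75574713] [267 189  29  20 348] [596.1 -45.   42. ]
pot [585. 156.  75.]
jar [ 426. -311.   85.]
fig [488.  18.  50.]
```

Measurements agree with the given sizes:
- Board: centre (572,-101), yaw -0.239, sides 268 x 317.
- Cam axis: (609,-33). The dot lies 99.5 mm away at 131.5°.
- Knob: about (682,-22), at 8°, so cam_turn ≈ 2.15.

I'll approach high, then straddle the knob loosely and push it round.

```bash
R='{"dp":[4.4,-2.58,0],"twist":0,"hand":0.3}'; python3 -m crank '[{"dp":[4.4,-2.6,0],"twist":0,"hand":0.3},{"dp":[4.4,-2.6,0],"twist":0,"hand":0.3},{"dp":[4.4,-2.6,0],"twist":0,"hand":0.3},{"dp":[4.4,-2.6,0],"twist":0,"hand":0.3},{"dp":[4.4,-2.6,0],"twist":0,"hand":0.3}]'; python3 -m crank '[{"dp":[4.4,-2.6,0],"twist":0,"hand":0.3},{"dp":[4.4,-2.6,0],"twist":0,"hand":0.3},{"dp":[4.4,-2.6,0],"twist":0,"hand":0.3},{"dp":[4.4,-2.6,0],"twist":0,"hand":0.3},{"dp":[4.4,-2.6,0],"twist":0,"hand":0.3}]'
```

```text
time_s: 0.72
position: [407.7, -389.7, 230.2]
tool_rot: [-3.141, 0.0, 0.405]
wrist_force: [1.2, -0.2, 0.1]
grip_width: 0.703
gripper_force: 0.0
time_s: 1.35
position: [558.6, -183.7, 230.2]
tool_rot: [-3.141, 0.001, 0.405]
wrist_force: [1.5, -0.7, 0.2]
grip_width: 0.7
gripper_force: 0.0
```

```bash
python3 -m crank '[{"dp":[4.4,-2.5,0],"twist":0.07,"hand":0.3},{"dp":[4.6,-2.2,0],"twist":0.07,"hand":0.3},{"dp":[4.7,-1.9,0],"twist":0.07,"hand":0.3},{"dp":[4.8,-1.5,0],"twist":0.06,"hand":0.3},{"dp":[0,0,0],"twist":0,"hand":0.3}]'
python3 - <<'E'
from h import *
print(r.sense()["position"])
p,d=imaging.read_camera("side");cv2.imwrite("pics/s1.png",cv2.resize(p[60:310,150:420,::-1],None,fx=2.2,fy=2.2))
E
```

```text
time_s: 1.98
position: [711.5, -49.9, 228.7]
tool_rot: [-3.139, -0.0, 0.14]
wrist_force: [-0.6, 0.4, 0.1]
grip_width: 0.702
gripper_force: 0.0
[711.459398   -49.89484249 228.67634753]
```

View pics/s1.png

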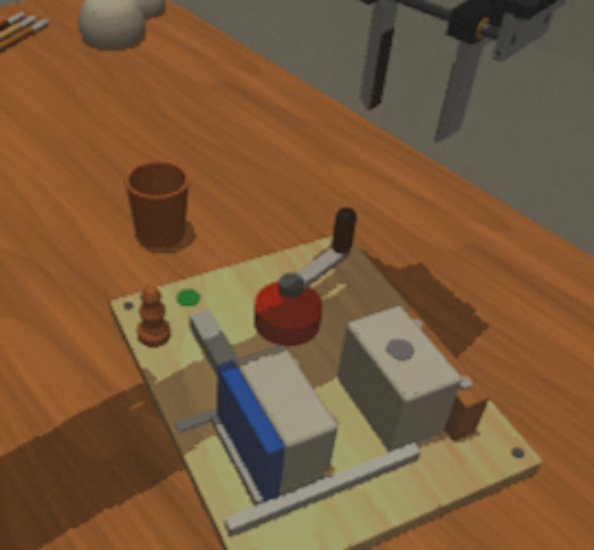

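The hand is high above the board, with nothing disturbed. Moving over the knob, then down.

```bash
python3 -m crank '[{"dp":[-2.5,-3.2,0],"twist":0,"hand":0.3},{"dp":[0,0,4.6],"twist":0,"hand":0.3},{"dp":[0,0,4.6],"twist":0,"hand":0.3},{"dp":[0,0,4.5],"twist":0,"hand":0.4},{"dp":[0,0,0],"twist":0,"hand":0.6}]'
python3 - <<'E'
from h import *
p,d=imaging.read_camera("side");cv2.imwrite("pics/s2.png",cv2.resize(p[60:310,150:420,::-1],None,fx=2.2,fy=2.2))
E
```

```text
time_s: 2.65
position: [676.2, -27.5, 90.2]
tool_rot: [-3.141, 0.009, 0.133]
wrist_force: [0.1, 0.3, 0.4]
grip_width: 0.533
gripper_force: 0.0
```

View pics/s2.png

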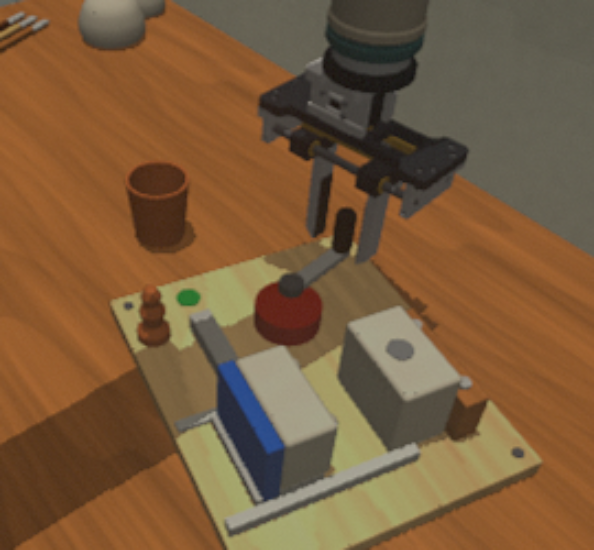

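The fingers straddle the black knob at (345,230), clear of the lever. Starting round the arc.

```bash
python3 -m crank '[{"dp":[0.5,-0.4,0],"twist":0,"hand":0.6},{"dp":[0,0,0],"twist":0,"hand":0.6}]'; python3 -m crank '[{"dp":[0,-0.75,0],"twist":-0.1,"hand":0.6},{"dp":[-0.04,-0.75,0],"twist":-0.1,"hand":0.6},{"dp":[-0.04,-0.75,0],"twist":-0.1,"hand":0.6},{"dp":[-0.04,-0.75,0],"twist":-0.1,"hand":0.6},{"dp":[0,0,0],"twist":0,"hand":0.6}]'
```

```text
time_s: 2.95
position: [686.7, -20.7, 95.9]
tool_rot: [3.142, -0.004, 0.136]
wrist_force: [0.1, 0.4, 0.9]
grip_width: 0.399
gripper_force: 0.0
time_s: 3.58
position: [676.3, 6.3, 95.1]
tool_rot: [3.14, -0.002, 0.534]
wrist_force: [1.4, -1.5, 1.4]
grip_width: 0.399
gripper_force: 0.8
```

```bash
python3 -m crank '[{"dp":[-0.2,-0.75,0.1],"twist":-0.1,"hand":0.6},{"dp":[-0.04,-0.75,0.1],"twist":-0.1,"hand":0.6},{"dp":[-0.04,-0.75,0.1],"twist":-0.1,"hand":0.6},{"dp":[-0.04,-0.75,0],"twist":-0.1,"hand":0.6},{"dp":[-0.04,-0.75,0],"twist":-0.1,"hand":0.6}]';  python3 -m crank '[{"dp":[-0.04,-0.75,0],"twist":-0.1,"hand":0.6},{"dp":[-0.04,-0.75,0],"twist":-0.1,"hand":0.6},{"dp":[-0.04,-0.75,0],"twist":-0.1,"hand":0.6},{"dp":[-0.04,-0.75,0],"twist":-0.1,"hand":0.6},{"dp":[0,0,0],"twist":0,"hand":0.6}]'
python3 - <<'E'
from h import *
p,d=imaging.read_camera("side");cv2.imwrite("pics/s3.png",cv2.resize(p[60:310,150:420,::-1],None,fx=2.2,fy=2.2))
E
```

```text
time_s: 4.2
position: [650.6, 31.8, 92.5]
tool_rot: [3.136, -0.003, 1.035]
wrist_force: [3.4, -1.3, 1.6]
grip_width: 0.398
gripper_force: 1.8
time_s: 4.82
position: [621.3, 42.6, 92.0]
tool_rot: [3.137, -0.002, 1.432]
wrist_force: [2.7, 0.8, 3.1]
grip_width: 0.402
gripper_force: 1.4
```

View pics/s3.png

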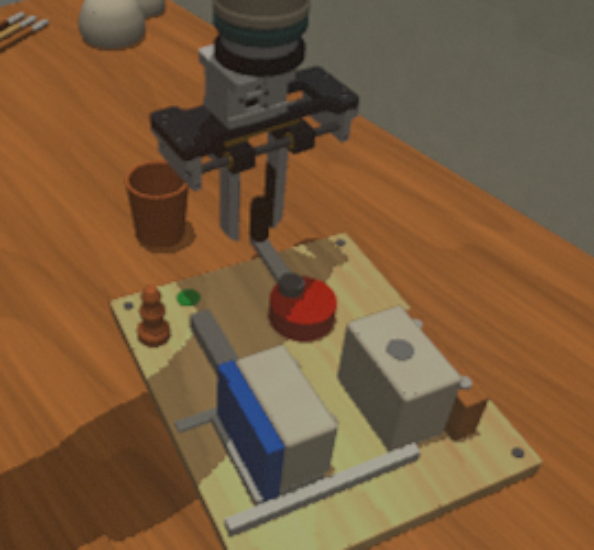

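The lever now points left at about (262,242), pushed by the trailing finger. The pot and figure are clear. Continuing.

```bash
python3 -m crank '[{"dp":[-0.1,-0.75,0],"twist":-0.1,"hand":0.6},{"dp":[-0.04,-0.75,0],"twist":-0.1,"hand":0.6},{"dp":[-0.04,-0.75,0],"twist":-0.1,"hand":0.6},{"dp":[-0.04,-0.75,0],"twist":-0.1,"hand":0.6},{"dp":[-0.04,-0.75,0],"twist":-0.1,"hand":0.6}]';  python3 -m crank '[{"dp":[-0.04,-0.75,0],"twist":-0.1,"hand":0.6},{"dp":[-0.04,-0.75,0],"twist":-0.1,"hand":0.6},{"dp":[-0.04,-0.75,0],"twist":-0.1,"hand":0.6},{"dp":[-0.04,-0.75,0],"twist":-0.1,"hand":0.6},{"dp":[0,0,0],"twist":0,"hand":0.6}]'
```

```text
time_s: 5.5
position: [584.3, 38.7, 91.5]
tool_rot: [3.137, -0.001, 1.936]
wrist_force: [3.9, 1.7, 2.5]
grip_width: 0.398
gripper_force: 1.9
time_s: 6.12
position: [557.4, 21.8, 90.8]
tool_rot: [3.14, -0.001, 2.332]
wrist_force: [2.4, 3.0, 2.5]
grip_width: 0.401
gripper_force: 1.3
```

```bash
python3 -m crank '[{"dp":[-0.03,-0.6,0],"twist":-0.08,"hand":0.6},{"dp":[0,0,0],"twist":0,"hand":0.6},{"dp":[0,0.8,0],"twist":0,"hand":0.6},{"dp":[0,0,-5],"twist":0,"hand":0.6},{"dp":[0,0,-6],"twist":0,"hand":0.6}]'; python3 -m crank '[{"dp":[6,0,0],"twist":0,"hand":1},{"dp":[0,0,0],"twist":0,"hand":1}]'
python3 - <<'E'
from h import *
p,d=imaging.read_camera("side");cv2.imwrite("pics/s4.png",p[:,:,::-1])
p,d=imaging.read_camera("top");cv2.imwrite("pics/t4.png",p[:,:,::-1])
a=cv2.imread("pics/s4.png")[60:310,150:420];b=cv2.imread("pics/t4.png")[90:280,150:420]
cv2.imwrite("pics/c4.png",np.vstack([cv2.resize(a,None,fx=1.4,fy=1.4),cv2.resize(b,None,fx=1.4,fy=1.2)]))
E
```

```text
time_s: 6.75
position: [556.9, 22.2, 200.2]
tool_rot: [-3.137, -0.003, 2.413]
wrist_force: [1.4, -0.1, -0.3]
grip_width: 0.399
gripper_force: 0.0
time_s: 7.0
position: [510.2, 65.0, 201.1]
tool_rot: [-3.139, -0.002, 2.419]
wrist_force: [1.4, -0.5, -0.1]
grip_width: 0.223
gripper_force: 0.0
```

View pics/c4.png

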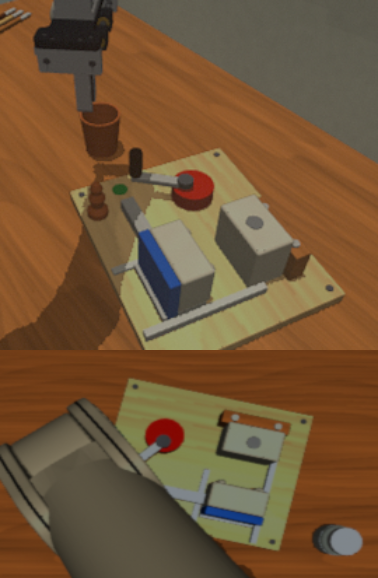

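In the side crop the lever points at the green dot, with the knob at full-frame (247,176). The arm hides the knob in the top view. Measuring the angle.

Run:
```python
from h import *
p=cv2.imread("pics/s4.png");V=cv2.cvtColor(p,cv2.COLOR_BGR2HSV)[...,2]
k=cen(V<45,(238,162,258,194));print(k[0],k[1]);
w=ray("side",k[0],78);v=w[:2]-[609.4,-32.6];print(w,np.hypot(*v),np.arctan2(v[1],v[0]))
v=np.array([543,42.1])-[609.4,-32.6];print(np.arctan2(v[1],v[0]))
```

```text
[246.48684211 176.15789474] [243 166   8  21 152]
[559.06911347  23.27995137  78.        ] 75.2048343152088 2.3039961998490446
2.297438667476622
```

The cam is at its low point, within 0.01 rad. Now to a pre-push pose behind the blue plate: (427,-127), yaw 2.90, hand shut.

```bash
python3 -m crank '[{"dp":[-1.6,-5,0],"twist":0,"hand":1},{"dp":[-1.6,-5,0],"twist":0,"hand":1},{"dp":[-1.6,-5,0],"twist":0,"hand":1},{"dp":[-1.6,-5,0],"twist":0,"hand":1},{"dp":[0,0,0],"twist":-0.16,"hand":1}]';  python3 -m crank '[{"dp":[0,0,0],"twist":-0.16,"hand":1},{"dp":[0,0,0],"twist":-0.16,"hand":1},{"dp":[0,0,0],"twist":0,"hand":1}]'
```

```text
time_s: 7.72
position: [426.2, -134.9, 199.5]
tool_rot: [-3.138, -0.002, 2.568]
wrist_force: [1.5, 0.6, -0.1]
grip_width: 0.004
gripper_force: 0.0
time_s: 8.1
position: [428.5, -130.6, 199.8]
tool_rot: [3.141, -0.001, 2.89]
wrist_force: [1.1, -0.1, -0.6]
grip_width: 0.003
gripper_force: 0.0
```

```bash
python3 -m crank '[{"dp":[0,0,4.2],"twist":0,"hand":1},{"dp":[0,0,4.2],"twist":0,"hand":1},{"dp":[0,0,4.1],"twist":0,"hand":1},{"dp":[0,0,0],"twist":0,"hand":1},{"dp":[0,0,0],"twist":0,"hand":1}]'
python3 - <<'E'
from h import *
p,d=imaging.read_camera("side");cv2.imwrite("pics/s5.png",cv2.resize(p[60:310,150:420,::-1],None,fx=2.2,fy=2.2))
E
```

```text
time_s: 8.72
position: [429.2, -129.6, 76.3]
tool_rot: [-3.141, 0.001, 2.893]
wrist_force: [0.5, -0.4, 0.7]
grip_width: 0.006
gripper_force: 0.0
```

View pics/s5.png

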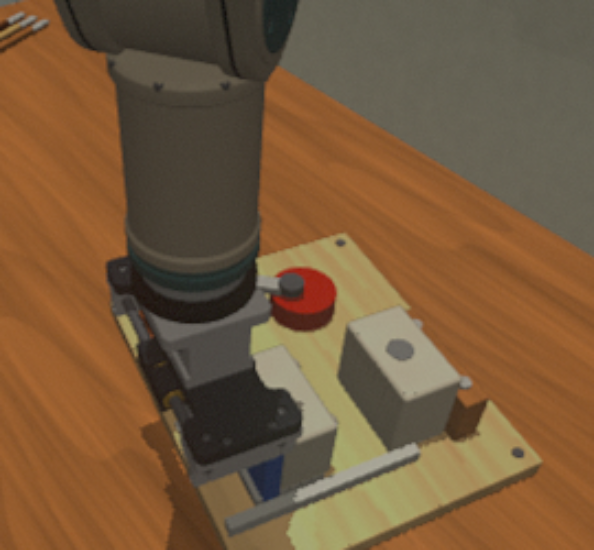

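The closed hand stands behind the blue plate, with nothing touched. Pushing forward.

```bash
python3 -m crank '[{"dp":[-1.2,0,0],"twist":0,"hand":1},{"dp":[-1.2,0,0],"twist":0,"hand":1},{"dp":[-1.2,0,0],"twist":0,"hand":1},{"dp":[-1,0,0],"twist":0,"hand":1},{"dp":[-1,0,0],"twist":0,"hand":1}]'
python3 -m crank '[{"dp":[-0.5,0,0],"twist":0,"hand":1},{"dp":[-0.5,0,0],"twist":0,"hand":1},{"dp":[-0.4,0,0],"twist":0,"hand":1},{"dp":[0,0,0],"twist":0,"hand":1}]'
```

```text
time_s: 9.4
position: [482.9, -143.3, 75.4]
tool_rot: [-3.141, -0.001, 2.895]
wrist_force: [-2.7, 0.7, 2.6]
grip_width: 0.003
gripper_force: 1.5
time_s: 9.9
position: [497.0, -146.7, 75.5]
tool_rot: [3.141, 0.001, 2.895]
wrist_force: [0.1, -0.3, 0.0]
grip_width: 0.008
gripper_force: 0.2
```

```bash
python3 -m crank '[{"dp":[-0.4,0,0],"twist":0,"hand":1},{"dp":[-0.3,0,0],"twist":0,"hand":1},{"dp":[-0.2,0,0],"twist":0,"hand":1},{"dp":[0,0,0],"twist":0,"hand":1}]'
python3 -m crank '[{"dp":[-0.2,0,0],"twist":0,"hand":1},{"dp":[-0.2,0,0],"twist":0,"hand":1}]'
```

```text
time_s: 10.4
position: [505.5, -148.8, 75.5]
tool_rot: [3.141, 0.001, 2.895]
wrist_force: [-1.2, 0.7, -0.8]
grip_width: 0.004
gripper_force: 0.5
time_s: 10.65
position: [509.0, -149.6, 75.5]
tool_rot: [3.141, -0.0, 2.895]
wrist_force: [-2.1, 0.9, -0.3]
grip_width: 0.006
gripper_force: 1.1
```

```bash
python3 -m crank '[{"dp":[-0.1,0,0],"twist":0,"hand":1},{"dp":[-0.1,0,0],"twist":0,"hand":1}]'
python3 -m crank '[{"dp":[-0.1,0,0],"twist":0,"hand":1},{"dp":[-0.1,0,0],"twist":0,"hand":1}]'
```

```text
time_s: 10.9
position: [510.0, -149.9, 75.5]
tool_rot: [-3.141, -0.002, 2.895]
wrist_force: [-5.0, 3.2, 4.7]
grip_width: 0.005
gripper_force: 3.1
time_s: 11.15
position: [510.0, -149.9, 75.5]
tool_rot: [-3.14, -0.005, 2.895]
wrist_force: [-10.2, 3.3, 9.8]
grip_width: 0.004
gripper_force: 5.3
```

The slide stopped at jig x -48.6 for the TCP, which is where home was expected, with force rising to 10 N. Backing off, lifting and checking.

```bash
python3 -m crank '[{"dp":[1,0,0],"twist":0,"hand":1},{"dp":[2,0,0],"twist":0,"hand":1},{"dp":[0,0,-5],"twist":0,"hand":1},{"dp":[0,0,-6],"twist":0,"hand":1},{"dp":[0,0,-4],"twist":0,"hand":1}]'
python3 -m crank '[{"dp":[0,6,0],"twist":0,"hand":1},{"dp":[0,6,0],"twist":0,"hand":1},{"dp":[0,6,0],"twist":0,"hand":1},{"dp":[0,6,0],"twist":0,"hand":1},{"dp":[0,6,0],"twist":0,"hand":1}]'
python3 - <<'E'
from h import *
print(r.sense()["position"])
for n in("side","top"):
    p,d=imaging.read_camera(n);cv2.imwrite(f"pics/{n}6.png",p[:,:,::-1])
a=cv2.imread("pics/side6.png")[90:390,150:420];b=cv2.imread("pics/top6.png")[90:280,150:420]
cv2.imwrite("pics/c6.png",np.hstack([cv2.resize(a,(400,444)),cv2.resize(b,(400,444))]))
E
```

```text
time_s: 11.78
position: [485.1, -143.9, 228.2]
tool_rot: [-3.141, 0.005, 2.894]
wrist_force: [0.5, -1.6, 0.0]
grip_width: 0.004
gripper_force: 0.0
time_s: 12.4
position: [558.5, 148.9, 225.8]
tool_rot: [3.141, 0.003, 2.894]
wrist_force: [1.6, -0.5, -0.8]
grip_width: 0.002
gripper_force: 0.0
[558.4548376  148.89795449 225.80813515]
```

View pics/c6.png

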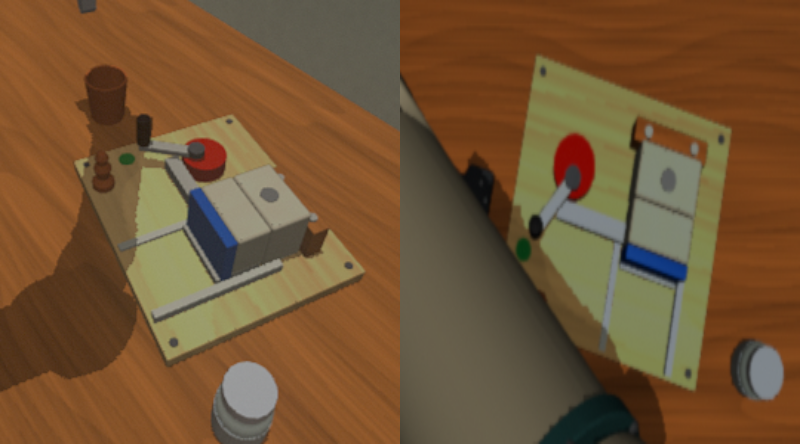

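The mould halves meet with no gap, and the lever still points at the green dot. The jar, pot and figure are where they stood, and the hand is clear at 200 mm. Handing in.

```bash
python3 -m crank '[{"dp":[0,0,0],"twist":0,"hand":1},{"dp":[0,0,0],"twist":0,"hand":1}]'; python3 -c "
from workcell import r
print(r.hand_in())"
```

```text
time_s: 12.75
position: [557.3, 145.4, 225.3]
tool_rot: [-3.14, 0.001, 2.892]
wrist_force: [-0.2, -0.4, -0.2]
grip_width: 0.007
gripper_force: 0.0
the job is handed in; nothing more can be done
None
```

I turned the cam to its low point (lever measured within 0.01 rad of the green dot), then pushed the slide fully home with about 14 N at the end stop, took the hand clear and handed the job in at 12.75 s; no verdict was returned.

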